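# Unstack the washed clay pots onto their drip dishes

## Robot

A 6-joint arm with a two-finger parallel gripper is mounted at the origin on the work surface. World frame = base frame: x ahead of the robot, y to its left, z up, the work surface at z = 0. Lengths are in m, angles in rad, forces in N, time in s.
With the tool pointing down it reaches from about 0.225 to 0.875 m from the base axis. Payload 3.4 kg.
Tool frame: the origin (TCP) lies at the very end of the fingers, on their centre line; the grasp point (between the pads) lies 19 mm behind it; z points along the fingers, y is the line along which they close (so a half turn about z gives the same grasp; the last joint's range is limited). The gripper opens to 85 mm and grips with 20 to 120 N. Pads are 22 mm wide; open, the fingers measure 114 mm over their backs; the gripper's body (76 mm by 85 mm) begins 54 mm behind the grasp point. The pads swing forward as they close: fully open they stand 13 mm farther back than shut.
Start: joints at [-1.319, 0.276, 1.505, -0, 1.361, -0.121], TCP at [0.209, -0.536, 0.231] pointing down, gripper open.
Joint ranges: [-2.89, 2.89], [-0.75, 2.08], [0.22, 2.7], [-1.18, 4.32], [0.11, 2.71], [-2.7, 2.7]. Speed limits (rad/s): [2.57, 2.57, 3.14, 3.14, 3.14, 3.14].

## Interface

Orientations are given as [roll, pitch, yaw] about the fixed x, y, z axes, in that order (R = Rz(yaw) Ry(pitch) Rx(roll)).
In Python, from rig import manip gives the robot as it stands. The module is installed in compiled form; this text tells all that it offers.
- The arm moves only by the tool drive_tool, never from a script. Its argument "series" is a list of rows, each a list of 4 numbers: the shift along the tool's x, y, z in mm, then the turn about the tool's z in degrees. A call has 1 to 5 rows; each row is the pose to reach, as a shift and turn from the pose commanded when the call began, along the tool's axes at that moment; what a row does not reach only later rows make up. A row lasts 1/12 s, in which the tool goes at most 41.7 mm and 7.16 degrees, less where a joint would pass 70% of its speed; a pose out of reach is approached as far as the arm can. A call with a gripper value outside its range is refused whole. "claw" is the gripper command: -1 is shut, 1 is fully open, values between are in proportion, set as the call begins (left out, the last holds). The fingers move at their own pace and stop on an object; "newtons" is the grip in N (left out, the last holds). Time passes only in rows, so rows that repeat a pose let the fingers close. It gives the time, the measured TCP pose, the force, the opening and the grip force at its end, in the units of the state.
- manip.read_state(): the state, without advancing time (a new reading comes with each control period).
- manip.get_image(name): name is "scene" or "top"; returns a dict with "pixels" (384x512x3 uint8, red, green, blue), "camera_matrix" (3x3 intrinsics, pixels), "extrinsics" (4x4, takes a point from world to camera coordinates). Camera axes: x right, y down, z forward; pixel columns grow to the right and rows downward; lengths in m; the calibration is good to about 2 mm. A picture is of the moment at which its call begins. There is no depth.
- manip.sign_off(): hands the job in; it is judged then, once.
The state is a dict: "time_s": time; "qpos": joint angles; "dq": joint speeds; "effort": joint torques, N m; "ee_pos": TCP position; "tool_rot": TCP orientation; "contact_force": force on the tool from outside, world axes, zero at the start; "ft_torque": the same for the moment, N m; "grip_width": finger opening in m; "grasp_force": force on a finger pad.
Only numpy, scipy, OpenCV 4.12 (cv2) and the standard library are available. Lean on these libraries where they do the work, as an engineer would, in place of code of your own. Each camera call takes 0.05 s, during which the arm holds its last target. There are 200 camera calls.

## Task

The washed clay pots have been left standing mouth down in one tower. Take the tower apart from the top, one pot at a time, and set each pot down, still mouth down, flat inside the drip dish of its own shape and size so that it can dry. Do not drop or tip a pot over, and leave the watering can and the label tub where they stand.

Things in the scene. Friction and masses are not known exactly. Their poses are not given: they have to be found in the camera images.
- small_round_pot: Terracotta flowerpot, round, the smallest, at the top of the tower. Mouth down; origin at the centre of the mouth (underside), z up to the closed flat base. Wide collar round the mouth, so lowest; grip the plain body above it. 40 mm high; body 25 mm diameter at the base (top) widening to 27 mm; collar 32 mm diameter over the lowest 12 mm. About 40 g.
- small_square_pot: Terracotta flowerpot, square, second from the top of the tower. Mouth down; origin at the centre of the mouth (underside), z up to the closed flat base. Wide collar round the mouth, so lowest; grip the plain body above it. 46 mm high; straight-sided body 34 mm square; collar 42 mm square over the lowest 12 mm. x and y axes are square to its sides. About 80 g.
- large_round_pot: Terracotta flowerpot, round, third from the top of the tower. Mouth down; origin at the centre of the mouth (underside), z up to the closed flat base. Wide collar round the mouth, so lowest; grip the plain body above it. 56 mm high; body 48 mm diameter at the base (top) widening to 52 mm; collar 60 mm diameter over the lowest 14 mm. About 150 g.
- large_square_pot: Terracotta flowerpot, square, the largest, at the foot of the tower on the bench. Mouth down; origin at the centre of the mouth (underside), z up to the closed flat base. Wide collar round the mouth, so lowest; grip the plain body above it. 66 mm high; straight-sided body 62 mm square; collar 76 mm square over the lowest 18 mm. x and y axes are square to its sides. About 280 g.
- small_round_dish: Shallow terracotta drip dish for the small round pot, fixed on the bench: round, inside 50 mm diameter, outside 60 mm. Flat inner floor 4 mm above the origin (centre of its underside, on the bench), rim 12 mm above the origin. z up.
- small_square_dish: Shallow terracotta drip dish for the small square pot, fixed on the bench: square, inside 60 mm, outside 70 mm; x and y axes square to its sides. Flat inner floor 4 mm above the origin (centre of its underside, on the bench), rim 12 mm above the origin. z up.
- large_round_dish: Shallow terracotta drip dish for the large round pot, fixed on the bench: round, inside 80 mm diameter, outside 90 mm. Flat inner floor 4 mm above the origin (centre of its underside, on the bench), rim 12 mm above the origin. z up.
- large_square_dish: Shallow terracotta drip dish for the large square pot, fixed on the bench: square, inside 94 mm, outside 104 mm; x and y axes square to its sides. Flat inner floor 4 mm above the origin (centre of its underside, on the bench), rim 12 mm above the origin. z up.
- watering_can: Small galvanised watering can, 120 mm diameter, 115 mm high, spout and handle reaching 100 to 160 mm from its axis; origin at the centre of its underside, spout along +y. Bystander.
- label_tub: Green plastic tub, 80 mm diameter, 75 mm high, with white plant labels standing up to 130 mm; origin at the centre of its underside. Bystander.
There are look-alikes about, which are no part of the job. What is shaped like the small_round_pot but pink or turquoise is not meant.

How it is judged:
On the way, in this order (a step that is already met when the one before it is completed fails the run):
1. the small round pot stands released in its own dish (horizontal distance between small_round_pot and small_round_dish below 0.015 m and z of small_round_pot in the frame of small_round_dish between 0.002 and 0.0065 m and angle between small_round_pot's own z axis and vertical below 0.08 rad and contact force between the fingers and small_round_pot below 0.3 N and linear speed of small_round_pot below 0.02 m/s and angular speed of small_round_pot below 0.2 rad/s), for 0.2 s.
2. the small square pot stands released in its own dish (horizontal distance between small_square_pot and small_square_dish below 0.015 m and z of small_square_pot in the frame of small_square_dish between 0.002 and 0.0065 m and angle between small_square_pot's own z axis and vertical below 0.08 rad and contact force between the fingers and small_square_pot below 0.3 N and linear speed of small_square_pot below 0.02 m/s and angular speed of small_square_pot below 0.2 rad/s), for 0.2 s.
3. the large round pot stands released in its own dish (horizontal distance between large_round_pot and large_round_dish below 0.015 m and z of large_round_pot in the frame of large_round_dish between 0.002 and 0.0065 m and angle between large_round_pot's own z axis and vertical below 0.08 rad and contact force between the fingers and large_round_pot below 0.3 N and linear speed of large_round_pot below 0.02 m/s and angular speed of large_round_pot below 0.2 rad/s), for 0.2 s.
4. the large square pot stands released in its own dish (horizontal distance between large_square_pot and large_square_dish below 0.015 m and z of large_square_pot in the frame of large_square_dish between 0.002 and 0.0065 m and angle between large_square_pot's own z axis and vertical below 0.08 rad and contact force between the fingers and large_square_pot below 0.3 N and linear speed of large_square_pot below 0.02 m/s and angular speed of large_square_pot below 0.2 rad/s), for 0.2 s.
At the end, for the whole second after the job is handed in: All four pots stand mouth down, upright within about 4 degrees, flat on the floor of the dish of their own shape and size (centre within 15 mm of the dish's centre, not riding on its rim), released and at rest (all of step 1 and all of step 2 and all of step 3 and all of step 4); the robot touches nothing.
It fails at once if a pot is tipped over (more than 45 degrees) (angle between any of small_round_pot, small_square_pot, large_round_pot, large_square_pot's own z axis and vertical above 0.785 rad).
It fails at once if a pot is dropped (falls free by more than about 2 cm) ((contact force between the fingers and small_round_pot below 0.05 N and linear speed of small_round_pot above 0.65 m/s) or (contact force between the fingers and small_square_pot below 0.05 N and linear speed of small_square_pot above 0.65 m/s) or (contact force between the fingers and large_round_pot below 0.05 N and linear speed of large_round_pot above 0.65 m/s) or (contact force between the fingers and large_square_pot below 0.05 N and linear speed of large_square_pot above 0.65 m/s)).
It fails at once if the watering can is moved by more than 30 mm or tipped (distance of watering_can from where it was at the start of the episode above 0.03 m or angle between watering_can's own z axis and vertical above 0.3 rad).
It fails at once if the label tub is moved by more than 30 mm or tipped (distance of label_tub from where it was at the start of the episode above 0.03 m or angle between label_tub's own z axis and vertical above 0.3 rad).
It also fails if it takes over 120 s, if anything falls off the work surface, if the arm or the gripper's body presses on something with over 40 N, if the wrist force passes 120 N, or if a joint passes its speed limit or range.

## Working session

There is one attempt and no reset: what is moved stays moved. The work goes in short steps, Python scripts to look and compute and a tool call to move; the robot and the scene stay as the last step left them, time stands still between calls to the robot, and variables do not carry over. Pictures are saved under pics/ and viewed, at most 14 in all, crops included, and the job is handed in when it is done.

Besides the shell and the picture viewer there is one more tool, called after "Request:" by a JSON object that holds its "fn" and its "kwargs", one argument or row to a line. drive_tool: Moves the arm, as the interface text tells. Its arguments: {"type":"object","properties":{"series":{"type":"array"},"claw":{"type":"number"},"newtons":{"type":"number"}},"required":["series"]}

```bash
mkdir -p pics
python3 - <<'E'
from rig import manip
import cv2,numpy as np
s=manip.read_state();print({k:np.round(v,3).tolist() for k,v in s.items()})
for n in("scene","top"):
    d=manip.get_image(n);cv2.imwrite(f"pics/{n}0.png",d["pixels"][:,:,::-1]);np.savez(f"{n}.npz",K=d["camera_matrix"],E=d["extrinsics"],p=d["pixels"]);print(d["camera_matrix"],d["extrinsics"])
    cv2.imwrite(f"pics/{n}0.png",cv2.resize(d["pixels"][:,:,::-1],(800,600),interpolation=cv2.INTER_CUBIC))
E
```

```text
{'time_s': 0.0, 'qpos': [-1.319, 0.277, 1.506, 0.0, 1.361, -0.121], 'dq': [-0.002, -0.0, 0.0, 0.0, -0.001, 0.001], 'effort': [0.002, -41.677, -24.58, 0.0, 0.011, 0.0], 'ee_pos': [0.209, -0.535, 0.23], 'tool_rot': [-3.14, -0.0, 0.373], 'contact_force': [-0.789, -0.679, 0.14], 'ft_torque': [0.027, 0.037, 0.02], 'grasp_force': 0.0, 'grip_width': 0.085}
[[370.02826479   0.         253.93012569]
 [  0.         370.02826479 188.88747671]
 [  0.           0.           1.        ]] [[ 0.70936509  0.70482115 -0.00532141 -0.45030929]
 [ 0.40491323 -0.41368013 -0.8154226  -0.12938754]
 [-0.57692846  0.57627762 -0.57884166  1.32106595]
 [ 0.          0.          0.          1.        ]]
[[427.12422446   0.         267.5747709 ]
 [  0.         427.12422446 188.95156165]
 [  0.           0.           1.        ]] [[ 0.01235514 -0.99976793 -0.01764778  0.0610771 ]
 [-0.99340343 -0.01026044 -0.11421188  0.59208397]
 [ 0.1140043   0.01894247 -0.99329965  1.26220687]
 [ 0.          0.          0.          1.        ]]
```

View pics/scene0.png

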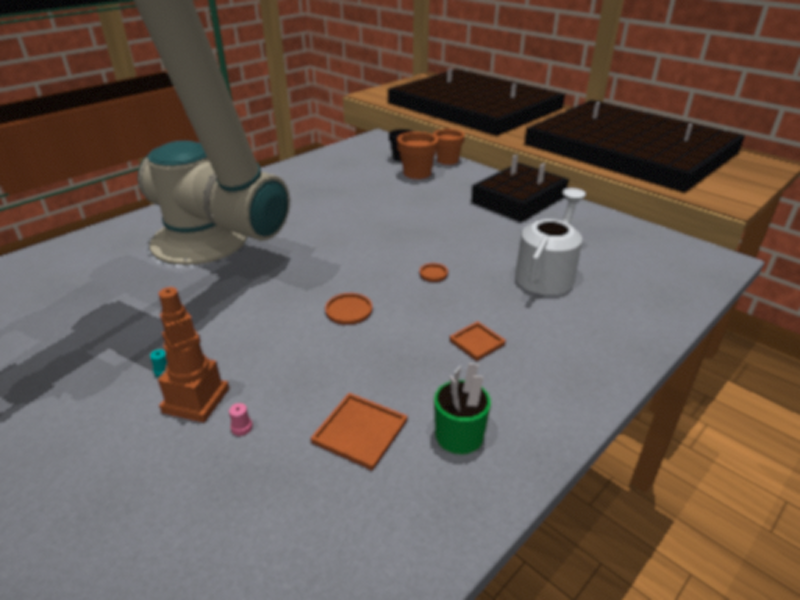

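View pics/top0.png

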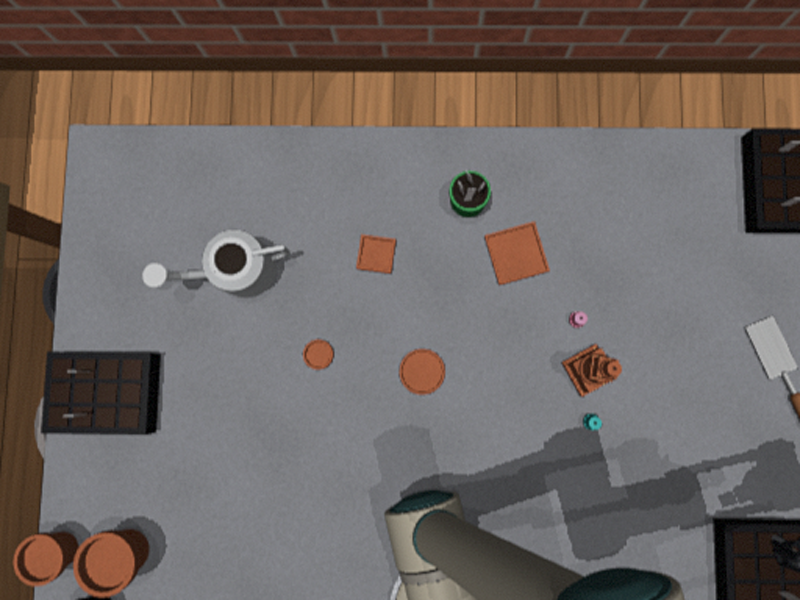

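The scene view shows the tower at about (190,350), with the pink look-alike at (240,418) and the turquoise one at (158,362). The top view shows the dishes: small round (318,354), large round (422,371), small square (377,254) and large square (517,254). It also shows the tower at (592,368), the tub at (470,193) and the can at (232,260). The orange-brown pot on top of the tower is the one meant, since it is terracotta and stands on the tower. I'll confirm that in a crop.

```bash
cat > h.py <<'E'
import numpy as np,cv2
from rig import manip
def cam(n):
    d=np.load(n+".npz");return d["K"],d["E"],d["p"]
def ray(n,u,v,z):
    K,E,_=cam(n);R,t=E[:3,:3],E[:3,3];c=-R.T@t
    d=R.T@np.linalg.solve(K,[u,v,1]);return (c+d*(z-c[2])/d[2])
def proj(n,P):
    K,E,_=cam(n);q=K@(E[:3,:3]@np.asarray(P)+E[:3,3]);return q[:2]/q[2]
def crop(n,img,x0,y0,w,h,out,k):
    cv2.imwrite(out,cv2.resize(img[y0:y0+h,x0:x0+w,::-1],None,fx=k,fy=k,interpolation=cv2.INTER_CUBIC))
E
python3 - <<'E'
from h import *
for n in("top","scene"):
    p=cam(n)[2];hsv=cv2.cvtColor(p,cv2.COLOR_RGB2HSV)
    m=cv2.inRange(hsv,(3,120,70),(14,255,255))
    for c in cv2.findContours(m,cv2.RETR_EXTERNAL,cv2.CHAIN_APPROX_NONE)[0]:
        a=cv2.contourArea(c)
        x,y,w,h=cv2.boundingRect(c)
        if a<120 or y<100 or a>4000: continue
        q=np.array([ray(n,u,v,.011)[:2] for u,v in c[:,0]],np.float32)
        r=cv2.minAreaRect(q);M=cv2.moments(c);print(n,(x,y,w,h),"rect",np.round(r[0],4),np.round(r[1],4),round(r[2],1),"cent",ray(n,M['m10']/M['m00'],M['m01']/M['m00'],.011).round(4))
a=cam("top")[2];s=cam("scene")[2]
A=cv2.resize(a[190:290,345:425],None,fx=5,fy=5,interpolation=cv2.INTER_CUBIC)
B=cv2.resize(s[178:278,90:170],None,fx=5,fy=5,interpolation=cv2.INTER_CUBIC)
cv2.imwrite("pics/tw.png",np.hstack([A,B[:500]])[:,:,::-1])
E
```

```text
top (47, 340, 40, 43) rect [0.0726 0.6609] [0.1156 0.1173] 30.1 cent [0.0722 0.6615 0.011 ]
top (256, 224, 29, 28) rect [0.4452 0.059 ] [0.0819 0.0855] 0.7 cent [0.4451 0.0595 0.011 ]
top (360, 221, 38, 33) rect [ 0.457  -0.2729] [0.0754 0.0964] 27.9 cent [ 0.4533 -0.2697  0.011 ]
top (194, 218, 19, 18) rect [0.4761 0.265 ] [0.052  0.0557] 0.7 cent [0.4763 0.2644 0.011 ]
top (228, 151, 25, 24) rect [0.6769 0.1546] [0.0693 0.0684] 82.9 cent [0.6768 0.1545 0.011 ]
top (310, 142, 41, 40) rect [ 0.6814 -0.1259] [0.1024 0.1033] 16.4 cent [ 0.6811 -0.1259  0.011 ]
scene (405, 270, 20, 35) rect [1.0047 0.1265] [0.0275 0.1101] 8.5 cent [1.0013 0.1369 0.011 ]
scene (199, 252, 61, 48) rect [ 0.6873 -0.1306] [0.1054 0.1082] 16.1 cent [ 0.6897 -0.1333  0.011 ]
scene (288, 206, 35, 24) rect [0.6836 0.1481] [0.074  0.0736] 82.6 cent [0.6846 0.147  0.011 ]
scene (470, 189, 42, 28) rect [1.0214 0.5737] [0.0714 0.1158] 89.9 cent [1.0257 0.5758 0.011 ]
scene (209, 188, 29, 19) rect [0.4532 0.0537] [0.0829 0.0895] 47.0 cent [0.4545 0.0524 0.011 ]
scene (102, 184, 44, 86) rect [ 0.3328 -0.2096] [0.0997 0.3851] 65.4 cent [ 0.3745 -0.241   0.011 ]
scene (478, 177, 34, 21) rect [1.0068 0.667 ] [0.0893 0.0734] 0.4 cent [1.0055 0.6648 0.011 ]
scene (269, 169, 17, 11) rect [0.4849 0.2559] [0.0519 0.0585] 44.3 cent [0.4852 0.2555 0.011 ]
scene (494, 165, 18, 17) rect [0.9937 0.7663] [0.0473 0.0898] 15.3 cent [0.9963 0.7653 0.011 ]
scene (0, 128, 28, 17) rect [-0.4119 -0.2497] [0.1057 0.0878] 88.1 cent [-0.4098 -0.2492  0.011 ]
scene (481, 127, 31, 47) rect [0.9453 0.9237] [0.0808 0.3886] 8.1 cent [0.9391 0.9109 0.011 ]
scene (0, 122, 94, 37) rect [-0.2985 -0.1653] [0.3382 0.0881] 88.2 cent [-0.2973 -0.1724  0.011 ]
scene (29, 117, 38, 18) rect [-0.411  -0.1169] [0.0832 0.1507] 0.0 cent [-0.4103 -0.1216  0.011 ]
scene (68, 110, 20, 13) rect [-0.412   0.0038] [0.0763 0.1101] 67.1 cent [-0.4109  0.0038  0.011 ]
```

View pics/tw.png

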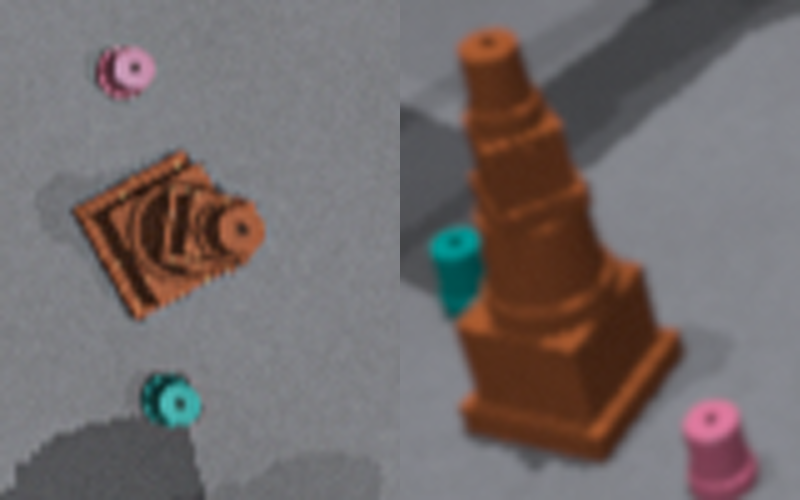

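The crop confirms it. The terracotta pot on top of the tower, hole at scene (107.6,186.2) and top (393,236), is the small round pot. The pink and turquoise ones on the bench are the look-alikes. Next I work out its position.

```bash
cat >> h.py <<'E'
def tri(a,b):
    A=[];B=[]
    for n,(u,v) in(("top",a),("scene",b)):
        K,E,_=cam(n);P=K@E[:3];
        for r,w in((0,u),(1,v)):
            q=P[r]-w*P[2];q=q/np.linalg.norm(q[:3]);A.append(q[:3]);B.append(-q[3])
    return np.linalg.lstsq(np.array(A),np.array(B),rcond=None)[0].round(4)
def go(x,y,z,yaw=None):
    "shift in tool axes mm, turn deg, from measured pose"
    s=manip.read_state();w=s["tool_rot"][2];e=np.array(s["ee_pos"])
    d=np.array([x,y,z])-e;c,n=np.cos(w),np.sin(w)
    t=0 if yaw is None else -(np.degrees(np.radians(yaw)-w))
    print("t",round(s["time_s"],2),"ee",e.round(4),"yaw",round(np.degrees(w),1),"| shift",np.round(1000*np.array([c*d[0]+n*d[1],n*d[0]-c*d[1],-d[2]]),1),"turn",round(t,1))
def shot(tag):
    for n in("scene","top"):
        d=manip.get_image(n);np.savez(n+".npz",K=d["camera_matrix"],E=d["extrinsics"],p=d["pixels"])
E
python3 - <<'E'
from h import *
print(tri((393,236),(107.6,186.2)),ray("top",393,236,.208),ray("scene",107.6,186.2,.208))
# large square collar top corners (top view)
c=[ray("top",345+u/5,190+v/5,.018)[:2] for u,v in((78,210),(183,153),(140,318))];print(np.round(c,4),(c[1]+c[2])/2)
s=[ray("scene",90+u/5,178+v/5,.066)[:2] for u,v in((68,320),(175,350),(242,265))];print(np.round(s,4),(s[0]+s[2])/2)
print("tub",ray("top",301,123,.075),"canhandle",ray("top",182,161,.08))
go(*ray("top",393,236,.208)[:2],.25)
E
```

```text
[ 0.453  -0.2605  0.2055] [ 0.45257325 -0.26074076  0.208     ] [ 0.45752711 -0.26113514  0.208     ]
[[ 0.465  -0.2152]
 [ 0.5002 -0.2791]
 [ 0.4007 -0.2516]] [ 0.45043955 -0.2653511 ]
[[ 0.4467 -0.3011]
 [ 0.4996 -0.2764]
 [ 0.4706 -0.2248]] [ 0.4586604  -0.26296837]
tub [ 0.78615865 -0.03045501  0.075     ] canhandle [0.66682164 0.3213928  0.08      ]
t 0.1 ee [ 0.2093 -0.535   0.2305] yaw 21.4 | shift [ 326.5 -166.9  -19.5] turn 0
```

Request:
{"fn": "drive_tool", "kwargs": {
  "series": [
    [0, 0, -20, 0],
    [180, -92, -20, 0],
    [180, -92, -20, 0],
    [180, -92, -20, 0],
    [180, -92, -20, 0]
  ],
  "claw": 1,
  "newtons": 40
}}

```text
time_s: 0.52
ee_pos: [0.3206, -0.4094, 0.2509]
tool_rot: [-3.141, -0.0, 0.371]
contact_force: [1.5, 0.4, -0.3]
grip_width: 0.0853
grasp_force: 0.0
```

Request:
{"fn": "drive_tool", "kwargs": {
  "series": [
    [147, -75, 0, 0],
    [147, -75, 0, 0],
    [147, -75, 0, 0],
    [147, -75, 0, 0],
    [147, -75, 0, 0]
  ]
}}

```text
time_s: 0.93
ee_pos: [0.4335, -0.2815, 0.251]
tool_rot: [-3.139, -0.004, 0.38]
contact_force: [0.5, -0.2, -0.1]
grip_width: 0.0857
grasp_force: 0.0
```

Run:
```python
from h import *
shot("");p=cam("scene")[2];a=cam("top")[2]
crop("s",p,70,120,100,130,"pics/s1.png",4)
go(.4535,-.261,.186)
```

```text
t 1.03 ee [ 0.4302 -0.2861  0.2509] yaw 21.6 | shift [ 30.9 -14.7  64.9] turn 0
```

View pics/s1.png

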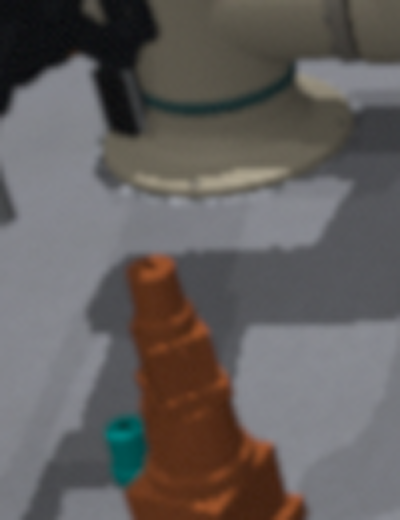

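The crop shows the gripper above and left of the tower, not yet over it. I finish the approach, then go down.

Request:
{"fn": "drive_tool", "kwargs": {
  "series": [
    [31, -15, 0, 0],
    [31, -15, 0, 0],
    [31, -15, 0, 0],
    [31, -15, 0, 0],
    [31, -15, 0, 0]
  ]
}}

```text
time_s: 1.45
ee_pos: [0.452, -0.2635, 0.2512]
tool_rot: [3.141, 0.001, 0.371]
contact_force: [0.2, 0.1, -0.9]
grip_width: 0.0853
grasp_force: 0.0
```

Run:
```python
from h import *
go(.4535,-.261,.183)
```

```text
t 1.45 ee [ 0.452  -0.2635  0.2512] yaw 21.3 | shift [ 2.3 -1.8 68.2] turn 0
```

Request:
{"fn": "drive_tool", "kwargs": {
  "series": [
    [2, -2, 25, 0],
    [2, -2, 50, 0],
    [2, -2, 68, 0],
    [2, -2, 68, 0],
    [2, -2, 68, 0]
  ]
}}

```text
time_s: 1.87
ee_pos: [0.4531, -0.2602, 0.1828]
tool_rot: [-3.14, 0.001, 0.371]
contact_force: [0.4, -0.6, 1.3]
grip_width: 0.0852
grasp_force: 0.0
```

Request:
{"fn": "drive_tool", "kwargs": {
  "series": [
    [0, 0, 0, 0],
    [0, 0, 0, 0],
    [0, 0, 0, 0],
    [0, 0, 0, 0],
    [0, 0, 0, 0]
  ],
  "claw": -0.5,
  "newtons": 20
}}

```text
time_s: 2.28
ee_pos: [0.4545, -0.2598, 0.1841]
tool_rot: [3.14, -0.001, 0.373]
contact_force: [0.3, 1.0, 11.1]
grip_width: 0.0257
grasp_force: 22.0
```

Run:
```python
from h import *
shot("");a=cam("top")[2];p=cam("scene")[2]
A=cv2.resize(a[190:290,345:425],None,fx=5,fy=5,interpolation=cv2.INTER_CUBIC)
B=cv2.resize(p[158:258,80:160],None,fx=5,fy=5,interpolation=cv2.INTER_CUBIC)
cv2.imwrite("pics/g1.png",np.hstack([A,B])[:,:,::-1]);go(.4535,-.261,.183)
print(manip.read_state()["grip_width"])
```

```text
t 2.38 ee [ 0.4545 -0.2599  0.1842] yaw 21.4 | shift [-1.4  0.7  1.2] turn 0
0.025536028319341812
```

View pics/g1.png

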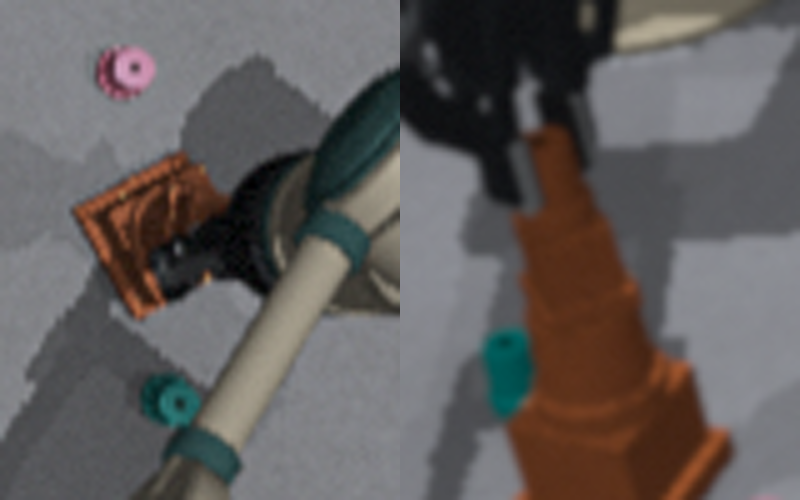

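The grip holds at 25.6 mm with the pot between the pads. I lift it and carry it over.

Request:
{"fn": "drive_tool", "kwargs": {
  "series": [
    [0, 0, -10, 0],
    [0, 0, -25, 0],
    [0, 0, -25, 0]
  ],
  "claw": -0.7,
  "newtons": 25
}}

```text
time_s: 2.63
ee_pos: [0.4556, -0.2606, 0.211]
tool_rot: [3.137, -0.003, 0.373]
contact_force: [1.3, -0.3, -1.0]
grip_width: 0.0253
grasp_force: 24.6
```

Run:
```python
from h import *
go(.4765,.264,.209)
```

```text
t 2.63 ee [ 0.4556 -0.2606  0.211 ] yaw 21.4 | shift [ 210.7 -480.9    2. ] turn 0
```

Request:
{"fn": "drive_tool", "kwargs": {
  "series": [
    [8, -18, 0, 0],
    [22, -50, 0, 0],
    [36, -82, 0, 0],
    [50, -114, 0, 0],
    [64, -146, 0, 0]
  ]
}}

```text
time_s: 3.05
ee_pos: [0.4602, -0.0989, 0.208]
tool_rot: [-3.141, 0.0, 0.372]
contact_force: [0.4, 0.3, -0.1]
grip_width: 0.0257
grasp_force: 24.6
```

Request:
{"fn": "drive_tool", "kwargs": {
  "series": [
    [14, -32, 0, 0],
    [28, -64, 0, 0],
    [42, -96, 0, 0],
    [56, -128, 0, 0],
    [70, -160, 0, 0]
  ]
}}

```text
time_s: 3.47
ee_pos: [0.4671, 0.0759, 0.2082]
tool_rot: [3.141, -0.0, 0.373]
contact_force: [1.0, 0.0, -0.7]
grip_width: 0.0255
grasp_force: 24.6
```

Request:
{"fn": "drive_tool", "kwargs": {
  "series": [
    [14, -32, 20, 0],
    [28, -64, 40, 0],
    [42, -96, 60, 0],
    [56, -128, 80, 0],
    [66, -151, 90, 0]
  ]
}}

```text
time_s: 3.88
ee_pos: [0.4723, 0.2413, 0.1158]
tool_rot: [-3.141, 0.003, 0.374]
contact_force: [0.3, -0.3, -0.4]
grip_width: 0.0254
grasp_force: 24.7
```

Run:
```python
from h import *
go(.4765,.264,.062)
```

```text
t 3.88 ee [0.4723 0.2413 0.1158] yaw 21.4 | shift [ 12.2 -19.7  53.8] turn 0
```

Request:
{"fn": "drive_tool", "kwargs": {
  "series": [
    [11, -22, 20, 0],
    [11, -22, 50, 0],
    [11, -22, 50, 0],
    [11, -22, 50, 0]
  ]
}}

```text
time_s: 4.22
ee_pos: [0.4744, 0.2628, 0.0668]
tool_rot: [3.141, 0.005, 0.374]
contact_force: [-0.5, -1.3, -0.2]
grip_width: 0.0257
grasp_force: 24.8
```

Run:
```python
from h import *
shot("");a=cam("top")[2];p=cam("scene")[2]
A=cv2.resize(a[180:260,165:245],None,fx=5,fy=5,interpolation=cv2.INTER_CUBIC)
B=cv2.resize(p[120:200,235:315],None,fx=5,fy=5,interpolation=cv2.INTER_CUBIC)
cv2.imwrite("pics/p1.png",np.hstack([A,B])[:,:,::-1]);go(.4765,.264,.021)
```

```text
t 4.32 ee [0.4768 0.263  0.0692] yaw 21.3 | shift [ 0.1 -1.  48.2] turn 0
```

View pics/p1.png

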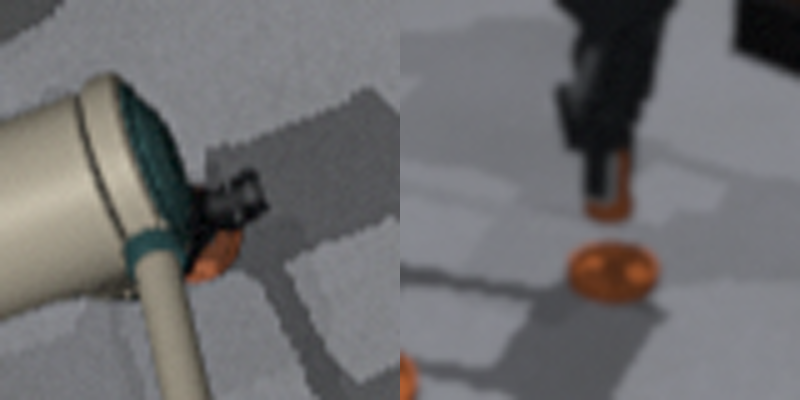

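The pot hangs upright at about (608,185) in the crop, directly above its dish at (613,272). I lower it.

Request:
{"fn": "drive_tool", "kwargs": {
  "series": [
    [0, -1, 20, 0],
    [0, -1, 38, 0],
    [0, -1, 45, 0],
    [0, -1, 47, 0],
    [0, -1, 47, 0]
  ]
}}

```text
time_s: 4.73
ee_pos: [0.4765, 0.2639, 0.0221]
tool_rot: [3.141, -0.001, 0.372]
contact_force: [0.1, 0.0, -0.7]
grip_width: 0.0252
grasp_force: 24.8
```

Request:
{"fn": "drive_tool", "kwargs": {
  "series": [
    [0, 0, 1, 0],
    [0, 0, 2, 0],
    [0, 0, 2, 0]
  ]
}}

```text
time_s: 4.98
ee_pos: [0.4769, 0.2645, 0.0203]
tool_rot: [3.141, -0.003, 0.373]
contact_force: [0.5, 0.6, 1.5]
grip_width: 0.0254
grasp_force: 25.0
```

Request:
{"fn": "drive_tool", "kwargs": {
  "series": [
    [0, 0, 1, 0],
    [0, 0, 1, 0]
  ]
}}

```text
time_s: 5.15
ee_pos: [0.4769, 0.2645, 0.0202]
tool_rot: [3.141, -0.003, 0.373]
contact_force: [-0.7, -0.6, 10.3]
grip_width: 0.0256
grasp_force: 25.7
```

Request:
{"fn": "drive_tool", "kwargs": {
  "series": [
    [0, 0, 0, 0],
    [0, 0, 0, 0],
    [0, 0, 0, 0],
    [0, 0, 0, 0]
  ],
  "claw": 0.2
}}

```text
time_s: 5.48
ee_pos: [0.4756, 0.2643, 0.0181]
tool_rot: [3.142, 0.0, 0.373]
contact_force: [0.3, 0.1, -0.8]
grip_width: 0.0515
grasp_force: 0.0
```

Request:
{"fn": "drive_tool", "kwargs": {
  "series": [
    [0, 0, -20, 0],
    [0, 0, -60, 0],
    [0, 0, -100, 0],
    [0, 0, -140, 0],
    [0, 0, -180, 0]
  ]
}}

```text
time_s: 5.9
ee_pos: [0.4753, 0.2641, 0.1998]
tool_rot: [3.142, 0.001, 0.373]
contact_force: [0.2, 0.9, -0.4]
grip_width: 0.0514
grasp_force: 0.0
```

Request:
{"fn": "drive_tool", "kwargs": {
  "series": [
    [-20, 38, 0, 0],
    [-40, 76, 0, 0],
    [-60, 114, 0, 0],
    [-80, 152, 0, 0],
    [-80, 152, 0, 0]
  ],
  "claw": 1
}}

```text
time_s: 6.32
ee_pos: [0.4552, 0.0882, 0.1981]
tool_rot: [3.138, 0.003, 0.368]
contact_force: [-0.5, 0.1, 0.5]
grip_width: 0.0857
grasp_force: 0.0
```

Run:
```python
from h import *
shot("");a=cam("top")[2];p=cam("scene")[2]
A=cv2.resize(p[155:205,250:290],None,fx=5,fy=5,interpolation=cv2.INTER_CUBIC)
A=np.vstack([A,cv2.resize(a[210:250,185:225],None,fx=5,fy=5,interpolation=cv2.INTER_CUBIC)]);A=np.vstack([A,np.zeros((150,200,3),np.uint8)])
C=cv2.resize(a[215:265,355:405],None,fx=6,fy=6,interpolation=cv2.INTER_CUBIC)
B=cv2.resize(p[185:285,90:140],None,fx=6,fy=6,interpolation=cv2.INTER_CUBIC)
C=np.vstack([C,np.zeros((300,300,3),np.uint8)])
cv2.imwrite("pics/t2.png",np.hstack([A,C,B][0:0]or[A[:600],C,B])[:,:,::-1]);go(.454,-.262,.2)
```

```text
t 6.42 ee [0.4564 0.0921 0.1982] yaw 21.1 | shift [-129.8  329.4   -1.8] turn 0
```

View pics/t2.png

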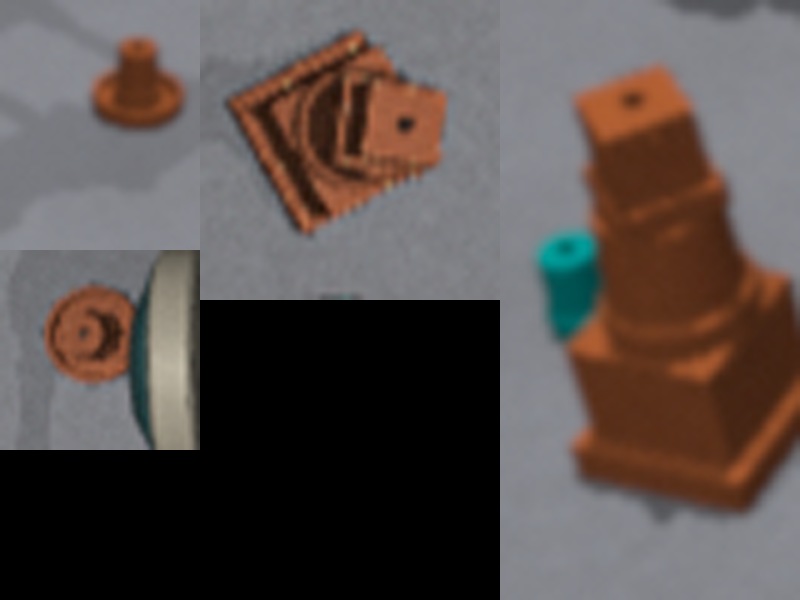

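The small round pot stands upright and centred in its dish. The small square pot's top face is now clear, with its hole at top (389.2,235.8) and scene (112.2,201.7).

Run:
```python
from h import *
print(tri((389.2,235.8),(112.2,201.7)),ray("top",389.2,235.8,.168))
f=lambda n,u,v:ray(n,u,v,.168)[:2]
T=np.array([f("top",355+(u-200)/6,215+v/6) for u,v in((372,80),(446,96),(438,162),(362,150))])
S=np.array([f("scene",90+(u-500)/6,185+v/6) for u,v in((577,98),(663,67),(692,105),(600,140))])
for q in(T,S):
    e=np.roll(q,-1,0)-q;print(q.mean(0).round(4),np.linalg.norm(e,axis=1).round(3),np.degrees(np.arctan2(e[:,1],e[:,0]))%90, cv2.minAreaRect(q.astype(np.float32)))
go(.4535,-.2615,.2)
```

```text
[ 0.454  -0.2611  0.1647] [ 0.4533056  -0.26155276  0.168     ]
[ 0.4546 -0.2613] [0.033 0.03  0.034 0.032] [78.39862336 81.87835501 81.71987584 80.85498696] ((0.45505958795547485, -0.26123344898223877), (0.03390767052769661, 0.031504444777965546), 81.71988677978516)
[ 0.4608 -0.2621] [0.032 0.029 0.034 0.03 ] [81.00734993 81.82452476 81.84034635 78.41143668] ((0.4606355130672455, -0.2625087797641754), (0.03361320495605469, 0.029637327417731285), 81.82454681396484)
t 6.42 ee [0.4564 0.0921 0.1982] yaw 21.1 | shift [-130.1  328.8   -1.8] turn 0
```

Request:
{"fn": "drive_tool", "kwargs": {
  "series": [
    [-13, 33, -4, 6],
    [-28, 70, -8, 12],
    [-43, 108, -8, 18],
    [-58, 146, -8, 24],
    [-73, 184, -8, 30]
  ],
  "claw": 1,
  "newtons": 20
}}

```text
time_s: 6.83
ee_pos: [0.4564, -0.1045, 0.2063]
tool_rot: [-3.141, -0.001, -0.154]
contact_force: [1.1, 0.1, 0.6]
grip_width: 0.0855
grasp_force: 0.0
```

Run:
```python
from h import *
go(.4545,-.2615,.205,-9)
```

```text
t 6.83 ee [ 0.4564 -0.1045  0.2063] yaw -8.8 | shift [ 22.1 155.5   1.3] turn 0.2
```

Request:
{"fn": "drive_tool", "kwargs": {
  "series": [
    [6, 40, 0, 0],
    [12, 80, 0, 0],
    [18, 120, 0, 0],
    [22, 155, 0, 0],
    [22, 155, 0, 0]
  ]
}}

```text
time_s: 7.25
ee_pos: [0.456, -0.2666, 0.2058]
tool_rot: [3.138, -0.002, -0.154]
contact_force: [0.7, 1.1, -0.7]
grip_width: 0.0854
grasp_force: 0.0
```

Request:
{"fn": "drive_tool", "kwargs": {
  "series": [
    [0, 0, 0, 0],
    [0, 0, 0, 0],
    [0, 0, 0, 0]
  ]
}}

```text
time_s: 7.5
ee_pos: [0.4546, -0.2589, 0.206]
tool_rot: [-3.14, 0.001, -0.149]
contact_force: [-0.2, 0.3, -0.4]
grip_width: 0.0855
grasp_force: 0.0
```

Run:
```python
from h import *
go(.4545,-.2615,.145,-9)
```

```text
t 7.5 ee [ 0.4546 -0.2589  0.206 ] yaw -8.5 | shift [ 0.3  2.6 61. ] turn 0.5
```

Request:
{"fn": "drive_tool", "kwargs": {
  "series": [
    [0, 2, 25, 0],
    [0, 2, 50, 0],
    [0, 2, 64, 0],
    [0, 2, 64, 0],
    [0, 2, 64, 0]
  ]
}}

```text
time_s: 7.92
ee_pos: [0.4539, -0.2612, 0.1421]
tool_rot: [-3.141, 0.001, -0.149]
contact_force: [0.4, 0.5, -0.4]
grip_width: 0.0858
grasp_force: 0.0
```

Request:
{"fn": "drive_tool", "kwargs": {
  "series": [
    [0, 0, 0, 0],
    [0, 0, 0, 0],
    [0, 0, 0, 0],
    [0, 0, 0, 0],
    [0, 0, 0, 0]
  ],
  "claw": -0.4
}}

```text
time_s: 8.33
ee_pos: [0.4544, -0.2631, 0.1432]
tool_rot: [3.141, -0.002, -0.151]
contact_force: [-0.2, 0.2, 3.3]
grip_width: 0.0338
grasp_force: 22.5
```

Request:
{"fn": "drive_tool", "kwargs": {
  "series": [
    [0, 0, 0, 0],
    [0, 0, 0, 0]
  ],
  "claw": -0.5,
  "newtons": 30
}}

```text
time_s: 8.5
ee_pos: [0.4544, -0.2631, 0.1433]
tool_rot: [3.141, -0.002, -0.151]
contact_force: [-0.0, 0.6, 5.7]
grip_width: 0.0336
grasp_force: 30.6
```

Request:
{"fn": "drive_tool", "kwargs": {
  "series": [
    [0, 0, -10, 0],
    [0, 0, -25, 0],
    [0, 0, -35, 0],
    [0, 0, -35, 0]
  ]
}}

```text
time_s: 8.83
ee_pos: [0.4551, -0.264, 0.1797]
tool_rot: [3.139, -0.004, -0.151]
contact_force: [-0.5, -0.1, -1.1]
grip_width: 0.0335
grasp_force: 30.0
```

Run:
```python
from h import *
go(.677,.1545,.178,-7)
```

```text
t 8.83 ee [ 0.4551 -0.264   0.1797] yaw -8.6 | shift [ 156.5 -447.1    1.7] turn -1.6
```

Request:
{"fn": "drive_tool", "kwargs": {
  "series": [
    [7, -20, 0, 0],
    [19, -54, 0, 0],
    [31, -88, 0, 0],
    [43, -122, 0, 0],
    [55, -156, 0, -1]
  ]
}}

```text
time_s: 9.25
ee_pos: [0.5319, -0.1156, 0.1769]
tool_rot: [3.142, 0.001, -0.134]
contact_force: [-0.8, -0.4, -0.5]
grip_width: 0.0332
grasp_force: 30.2
```

Request:
{"fn": "drive_tool", "kwargs": {
  "series": [
    [12, -34, 0, 0],
    [24, -68, 0, 0],
    [36, -102, 0, 0],
    [48, -136, 10, 0],
    [60, -170, 25, 0]
  ]
}}

```text
time_s: 9.67
ee_pos: [0.6153, 0.0452, 0.1531]
tool_rot: [3.142, -0.003, -0.133]
contact_force: [-0.4, -0.3, -0.5]
grip_width: 0.0335
grasp_force: 30.2
```

Request:
{"fn": "drive_tool", "kwargs": {
  "series": [
    [12, -34, 20, 0],
    [24, -68, 40, 0],
    [36, -102, 60, 0],
    [41, -120, 75, 0],
    [41, -120, 80, 0]
  ]
}}

```text
time_s: 10.08
ee_pos: [0.67, 0.1612, 0.0681]
tool_rot: [-3.141, 0.004, -0.13]
contact_force: [-0.1, 0.4, -1.8]
grip_width: 0.0333
grasp_force: 30.2
```

Request:
{"fn": "drive_tool", "kwargs": {
  "series": [
    [0, 0, 0, 0],
    [0, 0, 0, 0],
    [0, 0, 0, 0]
  ]
}}

```text
time_s: 10.33
ee_pos: [0.6704, 0.1558, 0.0731]
tool_rot: [3.141, -0.001, -0.134]
contact_force: [0.7, -0.1, -1.0]
grip_width: 0.0335
grasp_force: 30.2
```

Run:
```python
from h import *
go(.677,.1545,.0265,-7)
```

```text
t 10.33 ee [0.6704 0.1558 0.0731] yaw -7.7 | shift [ 6.7  0.4 46.6] turn -0.7
```

Request:
{"fn": "drive_tool", "kwargs": {
  "series": [
    [7, 0, 20, 0],
    [7, 0, 36, 0],
    [7, 0, 44, 0],
    [7, 0, 46, 0],
    [7, 0, 46, 0]
  ]
}}

```text
time_s: 10.75
ee_pos: [0.6773, 0.1553, 0.027]
tool_rot: [3.141, -0.0, -0.134]
contact_force: [-0.5, 0.5, -1.0]
grip_width: 0.0333
grasp_force: 30.3
```

Request:
{"fn": "drive_tool", "kwargs": {
  "series": [
    [0, 0, 1, 0],
    [0, 0, 2, 0],
    [0, 0, 2, 0]
  ]
}}

```text
time_s: 11.0
ee_pos: [0.6781, 0.1559, 0.0263]
tool_rot: [-3.142, -0.003, -0.133]
contact_force: [-0.8, -1.3, 4.3]
grip_width: 0.0332
grasp_force: 30.9
```

Contact is felt, so I release, rise, go back part of the way and look.

Request:
{"fn": "drive_tool", "kwargs": {
  "series": [
    [0, 0, 0, 0],
    [0, 0, 0, 0],
    [0, 0, 0, 0],
    [0, 0, 0, 0]
  ],
  "claw": 0.4
}}

```text
time_s: 11.33
ee_pos: [0.6773, 0.1563, 0.0242]
tool_rot: [-3.142, -0.0, -0.133]
contact_force: [-0.2, -0.2, -1.1]
grip_width: 0.0597
grasp_force: 0.0
```

Request:
{"fn": "drive_tool", "kwargs": {
  "series": [
    [0, 0, -20, 0],
    [0, 0, -60, 0],
    [0, 0, -100, 0],
    [0, 0, -140, 0],
    [0, 0, -150, 0]
  ]
}}

```text
time_s: 11.75
ee_pos: [0.6809, 0.1568, 0.1821]
tool_rot: [-3.138, -0.012, -0.133]
contact_force: [1.1, -0.5, 2.1]
grip_width: 0.0596
grasp_force: 0.0
```

Request:
{"fn": "drive_tool", "kwargs": {
  "series": [
    [-24, 20, 0, 0],
    [-50, 48, 0, 0],
    [-76, 76, 0, 0],
    [-102, 104, 0, 0],
    [-120, 130, 0, 0]
  ],
  "claw": 1
}}

```text
time_s: 12.17
ee_pos: [0.5379, 0.0426, 0.1738]
tool_rot: [3.141, 0.002, -0.133]
contact_force: [0.0, -0.5, -0.0]
grip_width: 0.0854
grasp_force: 0.0
```

Run:
```python
from h import *
shot("");a=cam("top")[2];p=cam("scene")[2]
r=lambda i,k:cv2.resize(i,None,fx=k,fy=k,interpolation=cv2.INTER_CUBIC)
A=np.vstack([r(p[190:240,280:330],5),r(a[140:190,215:265],5)])
C=r(a[205:265,350:400],5);B=r(p[195:280,90:160],5)
o=np.zeros((500,850,3),np.uint8);o[:,:250]=A;o[:300,250:500]=C;o[:425,500:850]=B
cv2.imwrite("pics/t3.png",o[:,:800,::-1]);go(.4545,-.262,.16)
```

```text
t 12.27 ee [0.5368 0.0408 0.174 ] yaw -7.8 | shift [-40.5 311.2  14. ] turn 0
```

View pics/t3.png

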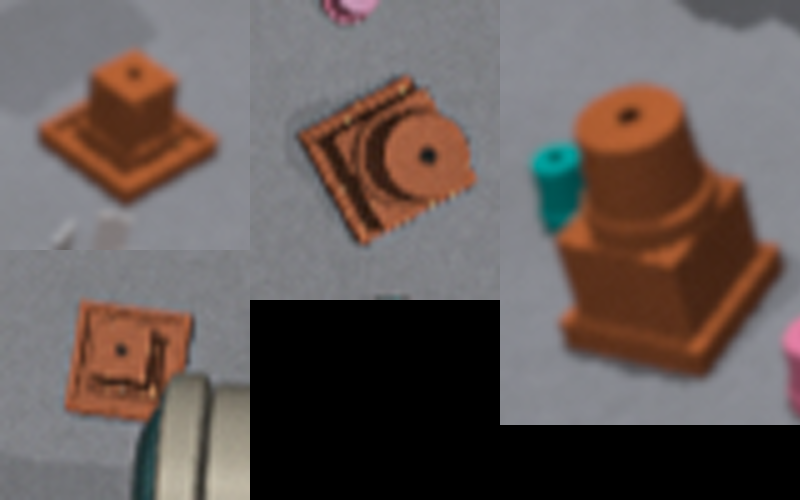

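The small square pot sits square and flat in its dish. The large round pot's hole is at top (385.6,236.0) and scene (115.8,218.2).

Run:
```python
from h import *
print(tri((385.6,236),(115.8,218.2)),ray("top",385.6,236,.122))
go(.4545,-.262,.16)
```

```text
[ 0.4537 -0.2633  0.1187] [ 0.45302008 -0.26372464  0.122     ]
t 12.27 ee [0.5368 0.0408 0.174 ] yaw -7.8 | shift [-40.5 311.2  14. ] turn 0
```

Request:
{"fn": "drive_tool", "kwargs": {
  "series": [
    [-4, 30, 2, 0],
    [-8, 68, 5, 0],
    [-13, 106, 8, 0],
    [-18, 144, 12, 0],
    [-23, 182, 14, 0]
  ],
  "newtons": 20
}}

```text
time_s: 12.68
ee_pos: [0.4942, -0.1352, 0.1599]
tool_rot: [-3.141, -0.001, -0.132]
contact_force: [1.8, -0.4, -0.4]
grip_width: 0.0854
grasp_force: 0.0
```

Request:
{"fn": "drive_tool", "kwargs": {
  "series": [
    [-4, 36, 0, 0],
    [-9, 72, 0, 0],
    [-14, 108, 0, 0],
    [-18, 129, 0, 0],
    [-18, 129, 0, 0]
  ]
}}

```text
time_s: 13.1
ee_pos: [0.4592, -0.264, 0.1601]
tool_rot: [3.139, -0.001, -0.137]
contact_force: [-0.4, -0.8, 0.3]
grip_width: 0.0857
grasp_force: 0.0
```

Request:
{"fn": "drive_tool", "kwargs": {
  "series": [
    [0, 0, 0, 0],
    [0, 0, 0, 0],
    [0, 0, 0, 0]
  ]
}}

```text
time_s: 13.35
ee_pos: [0.4596, -0.2583, 0.1601]
tool_rot: [-3.141, 0.0, -0.132]
contact_force: [0.5, -0.2, 0.6]
grip_width: 0.0854
grasp_force: 0.0
```

Run:
```python
from h import *
go(.454,-.262,.088)
```

```text
t 13.35 ee [ 0.4596 -0.2583  0.1601] yaw -7.6 | shift [-5.1  4.5 72.1] turn 0
```

Request:
{"fn": "drive_tool", "kwargs": {
  "series": [
    [-5, 5, 20, 0],
    [-5, 5, 50, 0],
    [-5, 5, 72, 0],
    [-5, 5, 73, 0],
    [-5, 5, 73, 0]
  ]
}}

```text
time_s: 13.77
ee_pos: [0.4533, -0.2622, 0.0865]
tool_rot: [-3.14, 0.002, -0.132]
contact_force: [-0.1, -0.1, -0.2]
grip_width: 0.0853
grasp_force: 0.0
```

Request:
{"fn": "drive_tool", "kwargs": {
  "series": [
    [0, 0, 0, 0],
    [0, 0, 0, 0],
    [0, 0, 0, 0],
    [0, 0, 0, 0],
    [0, 0, 0, 0]
  ],
  "claw": 0
}}

```text
time_s: 14.18
ee_pos: [0.4546, -0.2642, 0.0892]
tool_rot: [3.141, -0.003, -0.134]
contact_force: [0.4, 1.6, 5.8]
grip_width: 0.0499
grasp_force: 20.4
```

Request:
{"fn": "drive_tool", "kwargs": {
  "series": [
    [0, 0, 0, 0],
    [0, 0, 0, 0],
    [0, 0, 0, 0]
  ],
  "claw": -0.2,
  "newtons": 35
}}

```text
time_s: 14.43
ee_pos: [0.4546, -0.2642, 0.0893]
tool_rot: [3.141, -0.003, -0.134]
contact_force: [-0.3, 1.7, 7.6]
grip_width: 0.0492
grasp_force: 35.3
```

Request:
{"fn": "drive_tool", "kwargs": {
  "series": [
    [0, 0, -10, 0],
    [0, 0, -25, 0],
    [0, 0, -40, 0],
    [0, 0, -40, 0]
  ]
}}

```text
time_s: 14.77
ee_pos: [0.4553, -0.2653, 0.1307]
tool_rot: [3.138, -0.006, -0.133]
contact_force: [0.7, -0.8, -0.1]
grip_width: 0.0492
grasp_force: 37.0
```

Run:
```python
from h import *
go(.4452,.0593,.127)
```

```text
t 14.77 ee [ 0.4553 -0.2653  0.1307] yaw -7.6 | shift [ -53.1 -320.4    3.7] turn 0
```

Request:
{"fn": "drive_tool", "kwargs": {
  "series": [
    [-3, -18, 0, 0],
    [-9, -50, 0, 0],
    [-14, -84, 0, 0],
    [-20, -118, 0, 0],
    [-25, -152, 0, 0]
  ]
}}

```text
time_s: 15.18
ee_pos: [0.4481, -0.1085, 0.127]
tool_rot: [-3.142, 0.0, -0.134]
contact_force: [0.1, -0.8, -1.7]
grip_width: 0.0492
grasp_force: 37.0
```

Request:
{"fn": "drive_tool", "kwargs": {
  "series": [
    [-6, -34, 0, 0],
    [-11, -68, 10, 0],
    [-17, -102, 20, 0],
    [-23, -136, 30, 0],
    [-28, -168, 40, 0]
  ]
}}

```text
time_s: 15.6
ee_pos: [0.4428, 0.0621, 0.0869]
tool_rot: [3.142, -0.0, -0.133]
contact_force: [0.0, -0.5, -1.6]
grip_width: 0.049
grasp_force: 37.0
```

Request:
{"fn": "drive_tool", "kwargs": {
  "series": [
    [0, 0, 10, 0],
    [0, 0, 10, 0],
    [0, 0, 10, 0],
    [0, 0, 10, 0]
  ]
}}

```text
time_s: 15.93
ee_pos: [0.4439, 0.0597, 0.0776]
tool_rot: [3.141, -0.001, -0.134]
contact_force: [-0.4, -0.7, -1.2]
grip_width: 0.0491
grasp_force: 37.0
```

Run:
```python
from h import *
go(.4452,.0593,.029)
```

```text
t 15.93 ee [0.4439 0.0597 0.0776] yaw -7.7 | shift [ 1.3  0.2 48.6] turn 0
```

Request:
{"fn": "drive_tool", "kwargs": {
  "series": [
    [1, 0, 20, 0],
    [1, 0, 36, 0],
    [1, 0, 45, 0],
    [1, 0, 48, 0],
    [1, 0, 48, 0]
  ]
}}

```text
time_s: 16.35
ee_pos: [0.4444, 0.0595, 0.029]
tool_rot: [3.141, 0.001, -0.135]
contact_force: [-0.2, 0.1, -0.9]
grip_width: 0.0493
grasp_force: 37.0
```

Request:
{"fn": "drive_tool", "kwargs": {
  "series": [
    [0, 0, 1, 0],
    [0, 0, 2, 0],
    [0, 0, 2, 0]
  ]
}}

```text
time_s: 16.6
ee_pos: [0.445, 0.0601, 0.0278]
tool_rot: [-3.142, -0.001, -0.134]
contact_force: [0.7, -0.2, -1.1]
grip_width: 0.0492
grasp_force: 37.0
```

Request:
{"fn": "drive_tool", "kwargs": {
  "series": [
    [0, 0, 1, 0],
    [0, 0, 1, 0],
    [0, 0, 1, 0]
  ]
}}

```text
time_s: 16.85
ee_pos: [0.445, 0.0602, 0.0273]
tool_rot: [3.141, -0.002, -0.133]
contact_force: [-1.2, 0.7, 5.8]
grip_width: 0.0495
grasp_force: 37.8
```

Request:
{"fn": "drive_tool", "kwargs": {
  "series": [
    [0, 0, 0, 0],
    [0, 0, 0, 0],
    [0, 0, 0, 0],
    [0, 0, 0, 0]
  ],
  "claw": 0.8
}}

```text
time_s: 17.18
ee_pos: [0.4445, 0.0603, 0.0263]
tool_rot: [3.142, -0.0, -0.133]
contact_force: [0.2, 0.4, 0.5]
grip_width: 0.0768
grasp_force: 0.0
```

Request:
{"fn": "drive_tool", "kwargs": {
  "series": [
    [0, 0, -20, 0],
    [0, 0, -60, 0],
    [0, 0, -90, 0],
    [0, 0, -90, 0]
  ]
}}

```text
time_s: 17.52
ee_pos: [0.4488, 0.0603, 0.1215]
tool_rot: [-3.14, -0.012, -0.133]
contact_force: [0.8, 0.0, 0.5]
grip_width: 0.0768
grasp_force: 0.0
```

Request:
{"fn": "drive_tool", "kwargs": {
  "series": [
    [5, 30, 0, -7],
    [10, 66, 0, -14],
    [15, 102, 0, -21],
    [20, 138, 0, -28],
    [20, 150, 0, -35]
  ],
  "claw": 1
}}

```text
time_s: 17.93
ee_pos: [0.4447, -0.0942, 0.1159]
tool_rot: [3.14, 0.0, 0.435]
contact_force: [0.2, 1.0, -0.9]
grip_width: 0.0854
grasp_force: 0.0
```

Run:
```python
from h import *
shot("");a=cam("top")[2];p=cam("scene")[2]
r=lambda i,k:cv2.resize(i,None,fx=k,fy=k,interpolation=cv2.INTER_CUBIC)
A=np.vstack([r(p[170:220,200:250],5),r(a[215:265,245:295],5)])
C=r(a[215:265,355:400],6);B=r(p[225:275,95:150],5)
o=np.zeros((500,800,3),np.uint8);o[:,:250]=A;o[:300,250:520]=C;o[:250,520:795]=B
cv2.imwrite("pics/t4.png",o[:,:,::-1]);go(.4545,-.262,.12,28.5)
```

```text
t 18.03 ee [ 0.4443 -0.0937  0.1158] yaw 24.5 | shift [-60.6 157.3  -4.2] turn -4.0
```

View pics/t4.png

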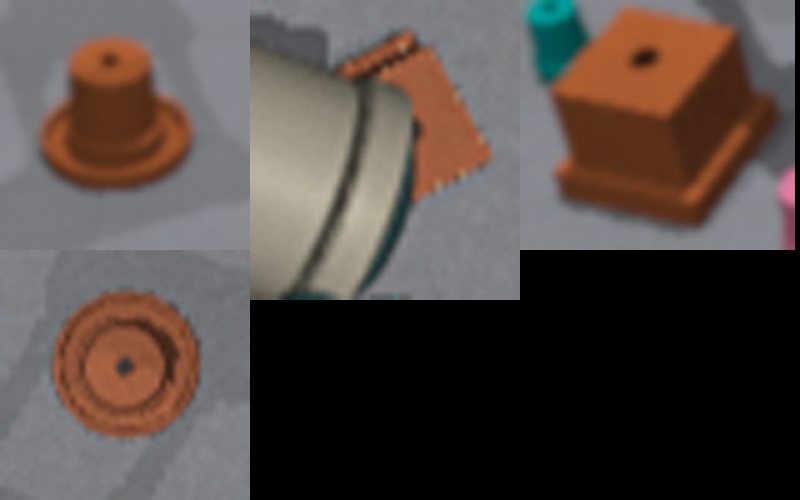

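Run:
```python
from h import *
print(tri((382.7,236.7),(120,236.6)),ray("top",382.7,236.7,.066))
S=np.array([ray("scene",95+(u-520)/5,225+v/5,.066)[:2] for u,v in((556,95),(628,10),(737,28),(670,117))])
T=np.array([ray("top",355+(u-250)/6,215+v/6,.066)[:2] for u,v in((430,45),(492,157))])
for q in(S,T):
    e=np.roll(q,-1,0)-q;print(q.mean(0).round(4),np.linalg.norm(e,axis=1).round(3),np.degrees(np.arctan2(e[:,1],e[:,0]))%90)
C=np.array([.453,-.265])
for n,u,v in(("pink",371.5,204),("turq",380.5,270.6)):
    d=ray("top",u,v,.04)[:2]-C
    for y in(28,-62):
        w=np.radians(y);print(n,y,"along x,y tool",np.round([np.cos(w)*d[0]+np.sin(w)*d[1],-np.sin(w)*d[0]+np.cos(w)*d[1]],3))
```

```text
[ 0.4528 -0.2672  0.0644] [ 0.45133434 -0.26960577  0.066     ]
[ 0.4602 -0.2655] [0.061 0.058 0.062 0.058] [30.24089857 31.48042561 30.70584121 30.39891626]
[ 0.4658 -0.2915] [0.061 0.061] [28.22288893 28.22288893]
pink 28 along x,y tool [ 0.094 -0.027]
pink -62 along x,y tool [0.027 0.094]
turq 28 along x,y tool [-0.09   0.045]
turq -62 along x,y tool [-0.045 -0.09 ]
```

The large round pot is well seated in its dish. The large square pot is at about (0.4535,-0.266), yaw about 29°. With yaw 29 the fingers clear both look-alikes.

Request:
{"fn": "drive_tool", "kwargs": {
  "series": [
    [-12, 32, 0, -2],
    [-26, 68, 0, -4],
    [-40, 104, 0, -5],
    [-54, 140, 0, -5],
    [-63, 161, 0, -5]
  ],
  "claw": 1
}}

```text
time_s: 18.45
ee_pos: [0.4552, -0.2663, 0.1159]
tool_rot: [3.14, -0.0, 0.515]
contact_force: [-0.3, -0.0, 0.6]
grip_width: 0.086
grasp_force: 0.0
```

Request:
{"fn": "drive_tool", "kwargs": {
  "series": [
    [0, 0, 0, 0],
    [0, 0, 0, 0],
    [0, 0, 0, 0]
  ],
  "newtons": 20
}}

```text
time_s: 18.7
ee_pos: [0.4538, -0.2619, 0.1156]
tool_rot: [-3.139, 0.0, 0.517]
contact_force: [0.3, 0.4, -0.4]
grip_width: 0.0856
grasp_force: 0.0
```

Run:
```python
from h import *
go(.4535,-.266,.031,29.5)
```

```text
t 18.7 ee [ 0.4538 -0.2619  0.1156] yaw 29.6 | shift [-2.3  3.4 84.6] turn 0.1
```

Request:
{"fn": "drive_tool", "kwargs": {
  "series": [
    [-2, 3, 20, 0],
    [-2, 3, 45, 0],
    [-2, 3, 70, 0],
    [-2, 3, 83, 0],
    [-2, 3, 83, 0]
  ]
}}

```text
time_s: 19.12
ee_pos: [0.4518, -0.2634, 0.0305]
tool_rot: [-3.134, 0.003, 0.519]
contact_force: [0.1, -0.6, 0.5]
grip_width: 0.0854
grasp_force: 0.0
```

Request:
{"fn": "drive_tool", "kwargs": {
  "series": [
    [0, 0, 0, 0],
    [0, 0, 0, 0],
    [0, 0, 0, 0],
    [0, 0, 0, 0],
    [0, 0, 0, 0]
  ],
  "claw": 0.25
}}

```text
time_s: 19.53
ee_pos: [0.4548, -0.2673, 0.0344]
tool_rot: [3.14, -0.001, 0.518]
contact_force: [-0.3, 0.9, 3.3]
grip_width: 0.0618
grasp_force: 24.5
```

Request:
{"fn": "drive_tool", "kwargs": {
  "series": [
    [0, 0, 0, 0],
    [0, 0, 0, 0],
    [0, 0, 0, 0]
  ],
  "claw": 0.1,
  "newtons": 45
}}

```text
time_s: 19.78
ee_pos: [0.4549, -0.2674, 0.0345]
tool_rot: [3.14, -0.001, 0.518]
contact_force: [0.5, 2.0, 5.5]
grip_width: 0.0613
grasp_force: 49.0
```

Request:
{"fn": "drive_tool", "kwargs": {
  "series": [
    [0, 0, -8, 0],
    [0, 0, -25, 0],
    [0, 0, -50, 0],
    [0, 0, -50, 0],
    [0, 0, -50, 0]
  ]
}}

```text
time_s: 20.2
ee_pos: [0.4549, -0.2682, 0.0845]
tool_rot: [3.138, -0.001, 0.518]
contact_force: [-0.4, -0.2, -3.3]
grip_width: 0.0616
grasp_force: 50.5
```

Run:
```python
from h import *
shot("");p=cam("scene")[2]
crop("s",p,70,170,130,110,"pics/l4.png",5)
go(.681,-.126,.08,16.4)
```

```text
t 20.3 ee [ 0.4533 -0.2669  0.0826] yaw 29.7 | shift [267.6  -9.7   2.6] turn 13.3
```

View pics/l4.png

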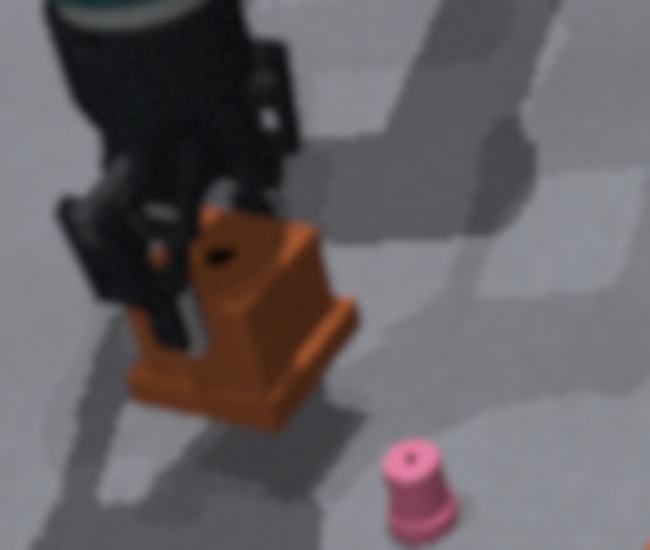

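The pot hangs level between the pads at crop (240,320), and the pink look-alike at (418,490) lies on the path. I lift higher to clear it before crossing.

Request:
{"fn": "drive_tool", "kwargs": {
  "series": [
    [0, 0, -20, 0],
    [5, 0, -35, 0],
    [25, -1, -35, 3],
    [52, -2, -35, 6],
    [82, -3, -35, 9]
  ]
}}

```text
time_s: 20.72
ee_pos: [0.5229, -0.2237, 0.117]
tool_rot: [-3.14, 0.002, 0.357]
contact_force: [0.3, -0.6, -2.0]
grip_width: 0.0615
grasp_force: 50.6
```

Run:
```python
from h import *
go(.681,-.126,.118,16.4)
```

```text
t 20.72 ee [ 0.5229 -0.2237  0.117 ] yaw 20.4 | shift [182.2 -36.3  -1. ] turn 4.0
```

Request:
{"fn": "drive_tool", "kwargs": {
  "series": [
    [30, -6, 0, 1],
    [64, -12, 0, 2],
    [98, -19, 0, 3],
    [132, -26, 0, 4],
    [164, -33, 0, 4]
  ]
}}

```text
time_s: 21.13
ee_pos: [0.666, -0.1339, 0.116]
tool_rot: [-3.14, 0.003, 0.291]
contact_force: [0.5, 0.1, -3.0]
grip_width: 0.0613
grasp_force: 50.5
```

Request:
{"fn": "drive_tool", "kwargs": {
  "series": [
    [15, -2, 10, 0],
    [18, -2, 20, 0],
    [18, -2, 25, 0],
    [18, -2, 25, 0],
    [18, -2, 25, 0]
  ]
}}

```text
time_s: 21.55
ee_pos: [0.68, -0.1289, 0.0918]
tool_rot: [-3.14, 0.004, 0.29]
contact_force: [0.1, -0.2, -3.2]
grip_width: 0.0615
grasp_force: 50.6
```

Run:
```python
from h import *
shot("");p=cam("scene")[2]
crop("s",p,175,190,130,120,"pics/l5.png",5)
go(.681,-.126,.0405,16.4)
```

```text
t 21.65 ee [ 0.6813 -0.1292  0.0935] yaw 16.6 | shift [ 0.7 -3.2 53. ] turn 0.2
```

View pics/l5.png

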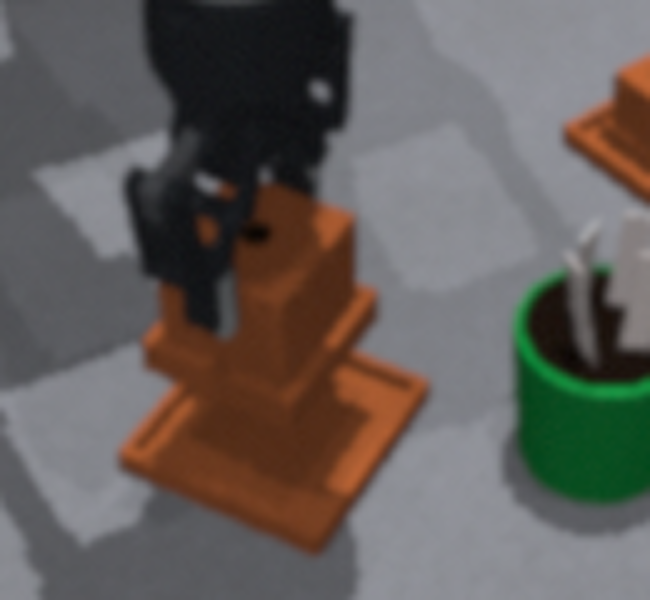

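The pot hangs level and square above its dish, which spans crop (120..428, 350..550), and the tub is well clear. I lower it with a 3 mm correction.

Request:
{"fn": "drive_tool", "kwargs": {
  "series": [
    [1, -3, 20, 0],
    [1, -3, 38, 0],
    [1, -3, 48, 0],
    [1, -3, 52, 0],
    [1, -3, 52, 0]
  ]
}}

```text
time_s: 22.07
ee_pos: [0.6816, -0.1254, 0.0408]
tool_rot: [-3.141, 0.001, 0.291]
contact_force: [-0.4, -0.6, -2.4]
grip_width: 0.0612
grasp_force: 50.5
```

Request:
{"fn": "drive_tool", "kwargs": {
  "series": [
    [0, 0, 1, 0],
    [0, 0, 2, 0],
    [0, 0, 2, 0]
  ]
}}

```text
time_s: 22.32
ee_pos: [0.683, -0.1252, 0.0402]
tool_rot: [3.141, -0.001, 0.291]
contact_force: [0.3, 0.3, -2.6]
grip_width: 0.0617
grasp_force: 50.5
```

Request:
{"fn": "drive_tool", "kwargs": {
  "series": [
    [0, 0, 1, 0],
    [0, 0, 2, 0],
    [0, 0, 2, 0],
    [0, 0, 2, 0]
  ]
}}

```text
time_s: 22.65
ee_pos: [0.6831, -0.1252, 0.0396]
tool_rot: [3.14, -0.002, 0.291]
contact_force: [-1.9, 0.4, 5.9]
grip_width: 0.0615
grasp_force: 51.4
```

Request:
{"fn": "drive_tool", "kwargs": {
  "series": [
    [0, 0, 0, 0],
    [0, 0, 0, 0],
    [0, 0, 0, 0],
    [0, 0, 0, 0],
    [0, 0, 0, 0]
  ],
  "claw": 1
}}

```text
time_s: 23.07
ee_pos: [0.6824, -0.125, 0.0372]
tool_rot: [3.142, 0.0, 0.291]
contact_force: [0.1, -0.1, -0.3]
grip_width: 0.0854
grasp_force: 0.0
```

Request:
{"fn": "drive_tool", "kwargs": {
  "series": [
    [0, 0, -15, 0],
    [0, 0, -45, 0],
    [0, 0, -80, 0],
    [0, 0, -120, 0],
    [0, 0, -130, 0]
  ]
}}

```text
time_s: 23.48
ee_pos: [0.6857, -0.1259, 0.1744]
tool_rot: [3.135, -0.01, 0.291]
contact_force: [1.8, -0.1, 0.1]
grip_width: 0.0856
grasp_force: 0.0
```

Request:
{"fn": "drive_tool", "kwargs": {
  "series": [
    [-30, 25, 0, 0],
    [-60, 50, 0, 0],
    [-90, 75, 0, 0],
    [-120, 100, 0, 0],
    [-120, 100, 0, 0]
  ]
}}

```text
time_s: 23.9
ee_pos: [0.5921, -0.2613, 0.1671]
tool_rot: [3.139, 0.004, 0.286]
contact_force: [-0.0, -0.0, 0.7]
grip_width: 0.0852
grasp_force: 0.0
```

Request:
{"fn": "drive_tool", "kwargs": {
  "series": [
    [0, 0, 0, 0],
    [0, 0, 0, 0],
    [0, 0, 0, 0]
  ]
}}

```text
time_s: 24.15
ee_pos: [0.5967, -0.2543, 0.1671]
tool_rot: [-3.141, -0.0, 0.292]
contact_force: [0.1, -0.0, 0.2]
grip_width: 0.0855
grasp_force: 0.0
```

Run:
```python
from h import *
shot("");a=cam("top")[2];p=cam("scene")[2]
A=cv2.resize(p[150:310,180:340],None,fx=2.5,fy=2.5,interpolation=cv2.INTER_CUBIC)
B=cv2.resize(a[110:270,180:340],None,fx=2.5,fy=2.5,interpolation=cv2.INTER_CUBIC)
cv2.imwrite("pics/end.png",np.hstack([A,B])[:,:,::-1])
```

```text
(no output)
```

View pics/end.png

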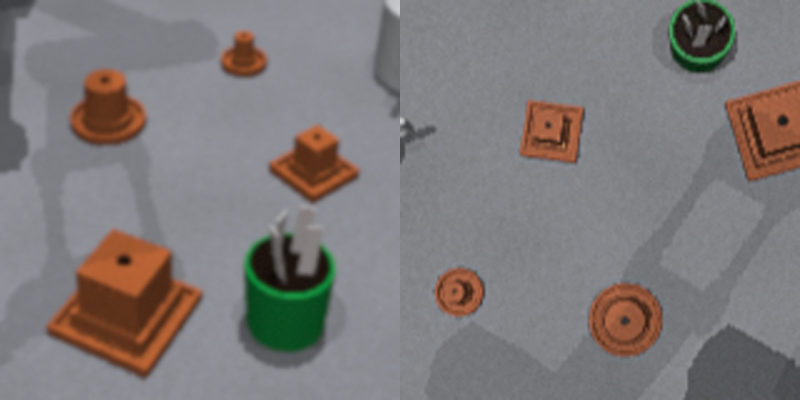

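All four pots stand flat in their own dishes: large square (125,290), large round (105,105), small round (243,55) and small square (315,160). The tub is where it was and the gripper is clear, so I hand the job in.

```bash
python3 -c "
from rig import manip
print(manip.sign_off())"
```

```text
the job is handed in; nothing more can be done
None
```

All four pots stand mouth down and released in their own dishes, the watering can and label tub were not touched, and I handed the job in after about 24 s of robot time; the sign-off gave no verdict.

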